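Load the tape roll on its stand and set the drag nut

TASK

Slip the paper-tape roll with the wide hole over the spindle of the roll stand, right down onto its seat, and let go of it. Then screw the knurled nut on top of the spindle clockwise until it bottoms out, back it off a quarter turn, and finish with the nut, and nothing else, still gripped between the fingers (clear of the roll), so that the setting cannot creep; do not let go of it. Leave everything else on the bench where it is.

Things in the scene. Friction and masses are not known exactly. Their poses are not given: they have to be found in the camera images.
- wide_roll: The roll to mount: brown paper tape on a pale core, a plain ring standing upright on the bench, 62 mm outside diameter, 50 mm tall, 40 mm through hole, 70 to 130 g. Origin: centre of its underside; z along its axis, up. It starts beside a look-alike with a smaller hole; which stands where varies.
- narrow_roll: The look-alike to leave alone: same brown roll, 62 mm diameter, 50 mm tall, but with a 25 mm hole that does not fit the spindle. Loose. Origin: centre of its underside.
- stand: Roll stand, fixed to the bench: dark steel base plate 130 x 110 x 12 mm (x by y, origin at the centre of its underside) with an aluminium seat disc (68 mm diameter, top 18 mm above the bench) and, upright at its centre, an aluminium spindle of 35 mm diameter with a tapered top, ending 69 mm above the bench. The nut sits above the spindle and is slim enough to pass through the wide roll.
- seat (a point): Centre of the top of the seat disc, 18 mm above the bench, on the spindle axis; z up. The mounted roll's underside rests here, its top is then 68 mm above the bench.
- nut (a joint): Angle of the knurled nut in rad: 0 is screwed fully down (hard stop), growing as it is unscrewed, that is counter-clockwise seen from above. Starts 1.8 to 3.4 rad up; it cannot be unscrewed beyond 5.0. Right-hand thread, 4 mm of height per turn, turns stiffly (about 0.06 N m) and stays where it is left. A quarter turn is 1.57 rad.
- nut_grip (a point): Centre of the knurled brass nut, a round cylinder 30 mm in diameter and 26 mm tall, on the spindle axis; 85 mm above the bench when fully down, and 0.64 mm higher per rad unscrewed. Its lower face is then 4 mm above the top of the mounted roll, so there is room for fingertips beside it. A dark radial bar on the nut's top shows its angle (along this point's x axis); the point turns with the nut.
- screwdriver: Loose screwdriver with a black handle, lying beyond the rolls. Leave alone.
- brush: Loose brush with a wooden handle, lying near the robot. Leave alone.
- bowl: Loose white mixing bowl, 110 mm across, 50 mm tall. Leave alone.
- jar: Loose white closed jar, 64 mm across, 90 mm tall, beyond the stand. Leave alone.
- big_roll: Loose large tape roll, 100 mm across, 48 mm tall, lying flat on the left. Leave alone.
- pencil_cup: Loose clear cup with pencils, 76 mm across, about 175 mm tall. Leave alone.
Mind the look-alikes: they are no part of the job. What is shaped like the wide_roll but black, orange or red is not meant.

How it is judged:
On the way, in this order (a step that is already met when the one before it is completed fails the run):
1. the wide roll is down on the seat, around the spindle, and let go (horizontal distance between wide_roll and seat below 0.005 m and z of wide_roll in the frame of seat below 0.004 m and angle between wide_roll's own z axis and vertical below 0.06 rad and contact force between the fingers and wide_roll below 0.2 N), for 0.2 s.
2. the nut is screwed down to its stop (horizontal distance between wide_roll and seat below 0.005 m and z of wide_roll in the frame of seat below 0.004 m and angle between wide_roll's own z axis and vertical below 0.06 rad and value of joint nut below 0.08 rad), for 0.1 s.
At the end, for the whole second after the job is handed in: The wide roll rests on the seat (4 mm in height, 5 mm off the axis, 0.06 rad of tilt), untouched by the fingers; the nut, after reaching its stop (within 0.08 rad), stands 1.57 rad back from it (give or take 0.30), gripped (over 3 N, grasp point within 27 mm of its centre) (all of step 1 and value of joint nut between 1.27 and 1.87 rad and contact force between the fingers and nut above 3 N and distance between the grasp point and nut_grip below 0.027 m); the arm keeps its last pose, push and grip.
It fails at once if anything else on the bench is moved more than 40 mm (distance of any of narrow_roll, screwdriver, brush, bowl, jar, big_roll, pencil_cup from where it was at the start of the episode above 0.04 m).
It also fails if it takes over 61 s, if anything falls off the work surface, if the arm or the gripper's body presses on something with over 40 N, if the wrist force passes 120 N, or if a joint passes its speed limit or range.

ROBOT

A 6-joint arm with a two-finger parallel gripper is mounted at the origin on the work surface. World frame = base frame: x ahead of the robot, y to its left, z up, the work surface at z = 0. Lengths are in m, angles in rad, forces in N, time in s.
With the tool pointing down it reaches from about 0.275 to 0.75 m from the base axis. Payload 10.2 kg.
Tool frame: the origin (TCP) lies midway between the tips of the shut fingers; the grasp point (between the pads) lies 19 mm behind it; z points along the fingers, y is the direction in which the jaws open and shut (so a half turn about z gives the same grasp; the last joint's range is limited). The gripper opens to 88 mm and grips with 3 to 60 N. Pads are 18 mm wide; open, the fingers measure 123 mm over their backs; the gripper's body (75 mm by 187 mm) begins 45 mm behind the grasp point.
Start: joints at [0.924, 0.313, 1.498, -0, 1.331, -0.223], TCP at [0.216, 0.479, 0.239] pointing down, gripper open.
Joint ranges: [-2.94, 2.94], [-0.97, 2.17], [0.19, 2.56], [-1.23, 4.37], [0.02, 3.11], [-2.88, 2.88]. Speed limits (rad/s): [2.39, 2.39, 3.01, 3.14, 3.14, 3.14].

INTERFACE

Orientations are given as a unit quaternion [x, y, z, w].
In Python, from cell import * gives the robot as it stands.
- The arm moves only by the tool arm_command, never from a script. Its argument "steps" is a list that holds one entry, the list of rows, each a list of 6 numbers: the shift along the tool's x, y, z in m, then the turn, a rotation vector about the tool's x, y, z in degrees. In form: [[[x, y, z, ax, ay, az], ...]]. A call has 1 to 12 rows; each row shifts and turns the commanded pose from where the row before left it, along the tool's axes as they then stand; what a row does not reach is not made up. A row lasts 1/12 s, in which the tool goes at most 41.7 mm and 7.16 degrees, less where a joint would pass 70% of its speed; a pose out of reach is approached as far as the arm can. A call with a gripper value outside its range is refused whole. "fingers" is the opening, from 0 (shut) to 1 (fully open), set as the call begins (left out, the last holds). The fingers move at their own pace and stop on an object; "squeeze" is the grip in N (left out, the last holds). Time passes only in rows, so rows that do not move let the fingers close. It gives the time, the measured TCP pose, the force and the opening at its end, in the units of the state.
- observe(): the state, without advancing time (a new reading comes with each control period).
- get_image(name): name is "scene" or "side" or "wrist"; returns the picture (384x512x3 uint8, red, green, blue); there is no depth.
- camera_model(name): a dict with "mtx" (3x3 intrinsics, pixels), "k1" (the pictures are not rectified: a ray, as slopes to the right and down, at radius r is drawn at 1 + k1 r^2 times it, then the intrinsics apply), "origin" and "attitude" of the camera in the world. Camera axes: x right, y down, z forward; pixel columns grow to the right and rows downward; lengths in m; the calibration is good to about 2 mm. A picture is of the moment at which its call begins: read the wrist's pose just before it. camera_model takes no time and is no camera call; for the wrist camera it gives the pose at the moment of the call.
- job_done(): hands the job in, once; it reports no verdict.
The state is a dict: "clock": time; "qpos": joint angles; "qvel": joint speeds; "joint_efforts": joint torques, N m; "position": TCP position; "orientation": TCP orientation; "ft_force": force on the tool from outside, world axes, zero at the start; "moment": the same for the moment, N m; "grip_width": opening from 0.0 (shut) to 1.0 (fully open).
Only numpy, scipy, OpenCV 4.12 (cv2) and the standard library are available. Lean on these libraries where they do the work, as an engineer would, in place of code of your own. Each camera call takes 0.05 s, during which the arm holds its last target.

## Working session

There is one attempt and no reset: what is moved stays moved. The work goes in short steps, Python scripts to look and compute and a tool call to move; the robot and the scene stay as the last step left them, time stands still between calls to the robot, and variables do not carry over. Pictures are saved under pics/ and viewed, and the job is handed in when it is done.

Besides the shell and the picture viewer there is one more tool, called after "Call:" by a JSON object that holds its "name" and its "arguments". arm_command: Moves the arm, as the interface text tells. Its arguments: {"type":"object","properties":{"steps":{"type":"array"},"fingers":{"type":"number"},"squeeze":{"type":"number"}},"required":["steps"]}

```bash
mkdir -p pics; ls; python3 - <<'E'
from cell import *
import cv2
s=observe();print(s)
for n in ["scene","side","wrist"]:
    print(n,camera_model(n))
    cv2.imwrite(f"pics/{n}0.png",cv2.cvtColor(get_image(n),cv2.COLOR_RGB2BGR))
E
```

```text
pics
{'clock': 0.0, 'qpos': array([ 9.23628190e-01,  3.13440837e-01,  1.49844331e+00,  2.70995558e-06,
        1.33099876e+00, -2.23454528e-01]), 'qvel': array([ 0.00061255,  0.00047739, -0.00138452, -0.00031471, -0.00031956,
       -0.00026169]), 'joint_efforts': array([ 7.49696683e-04, -4.02208185e+01, -2.52274328e+01,  6.95556169e-02,
        3.51542572e-02, -1.19596921e-04]), 'position': array([0.21573508, 0.47835254, 0.23816342]), 'orientation': array([ 2.10275823e-01,  9.77641888e-01, -5.84403731e-04, -2.73237229e-04]), 'ft_force': array([-1.10794646, -0.57830547,  0.57380549]), 'moment': array([ 0.01516003, -0.0599645 , -0.0236159 ]), 'grip_width': 1.0063242247765825}
scene {'mtx': array([[402.85334969,   0.        , 255.76019297],
       [  0.        , 402.85334969, 196.45313036],
       [  0.        ,   0.        ,   1.        ]]), 'k1': -0.13460406577582576, 'origin': array([0.98489554, 0.45999786, 0.9119954 ]), 'attitude': array([ 0.34607913,  0.88192207, -0.29726192, -0.11865093])}
side {'mtx': array([[472.51481606,   0.        , 258.46278896],
       [  0.        , 472.51481606, 200.05289783],
       [  0.        ,   0.        ,   1.        ]]), 'k1': -0.0966789560819836, 'origin': array([-0.05238515, -0.77855629,  0.96596917]), 'attitude': array([ 0.85978745, -0.29789624,  0.14196528, -0.38970402])}
wrist {'mtx': array([[313.01601115,   0.        , 256.16854001],
       [  0.        , 313.01601115, 203.9775492 ],
       [  0.        ,   0.        ,   1.        ]]), 'k1': 0.028042685470944063, 'origin': array([0.14532533, 0.50942714, 0.38434836]), 'attitude': array([0.83016471, 0.53654641, 0.08196968, 0.12737924])}
```

View pics/scene0.png

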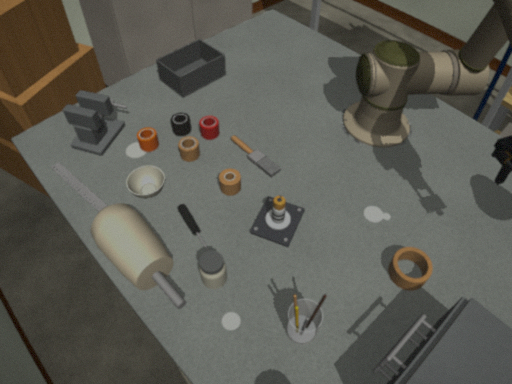

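View pics/side0.png

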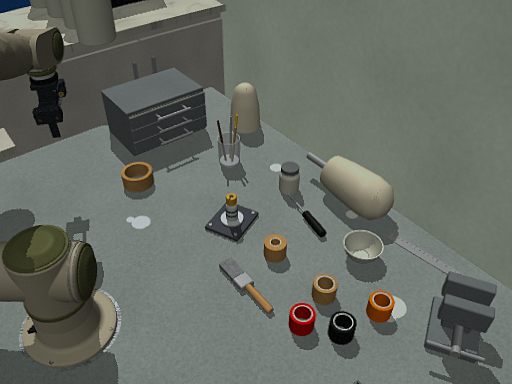

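View pics/wrist0.png

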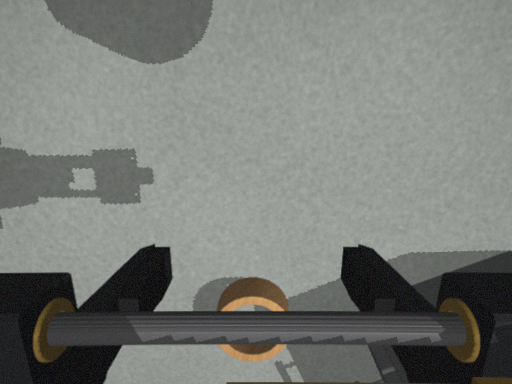

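Scene: the two brown candidates are at (189,149) and (230,181). The others to rule out are black (181,124), red (209,127), orange (148,139) and big_roll (411,268). The stand and nut are at (279,210). Next I enlarge the two brown rolls.

```bash
python3 - <<'E'
import cv2,numpy as np
a=cv2.imread("pics/scene0.png")[130:245,165:315]; b=cv2.imread("pics/side0.png")[185:310,200:350]
cv2.imwrite("pics/c1.png",cv2.resize(a,None,fx=5,fy=5,interpolation=cv2.INTER_CUBIC))
cv2.imwrite("pics/c2.png",cv2.resize(b,None,fx=4.7,fy=4.7,interpolation=cv2.INTER_CUBIC))
E
```

```text
(no output)
```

View pics/c1.png

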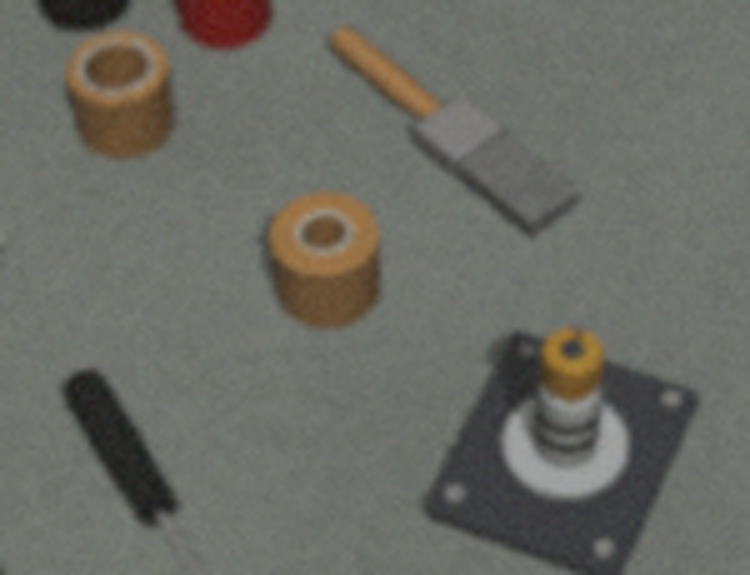

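View pics/c2.png

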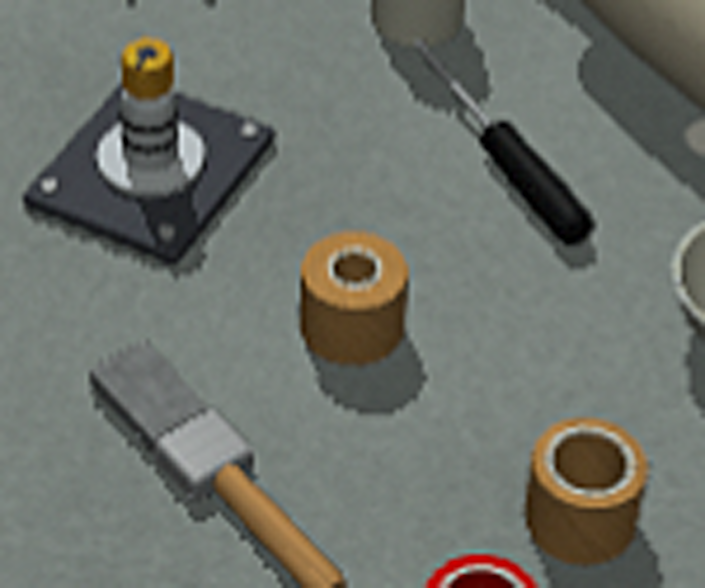

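The hole of the roll at scene (189,144), side (325,283) is about 2/3 of its diameter, so that is the wide one. The roll at scene (230,177) has the small hole. Nut top is at scene (279,200). Now I triangulate.

```bash
cat > h.py <<'E'
from cell import *
import cv2,numpy as np
from scipy.spatial.transform import Rotation as R
def ray(cm,p):
    K=cm["mtx"];d=np.array([cm["k1"],0,0,0,0.])
    u=cv2.undistortPoints(np.array([[p]],float),K,d)[0,0]
    v=R.from_quat(cm["attitude"]).apply([u[0],u[1],1]);return np.array(cm["origin"]),v/np.linalg.norm(v)
def onz(cm,p,z):
    o,v=ray(cm,p);return o+v*(z-o[2])/v[2]
def tri(a,b):
    A=0;B=0
    for o,v in (a,b):
        P=np.eye(3)-np.outer(v,v);A=A+P;B=B+P@o
    return np.linalg.solve(A,B)
def proj(cm,X):
    Rm=R.from_quat(cm["attitude"]).as_matrix();X=np.atleast_2d(X)
    r=Rm.T;t=-r@np.array(cm["origin"])
    return cv2.projectPoints(X.astype(float),cv2.Rodrigues(r)[0],t,cm["mtx"],np.array([cm["k1"],0,0,0,0.]))[0][:,0]
E
python3 - <<'E'
from h import *
np.set_printoptions(precision=4,suppress=True)
S=camera_model("scene");D=camera_model("side")
pts={"wide":((188.4,143.2),(324.9,282.9),.05),"narrow":((229.4,176.4),(274.9,241.8),.05),"nuttop":((279,199.2),(231.1,195.9),.1),"seat":((277.6,218.2),(231.7,217.4),.018),
"red":((209,121),(302,312),.05),"black":((181,118),(342,321),.05),"orange":((147.5,133),(380,298),.05)}
for k,(a,b,z) in pts.items(): print(k,tri(ray(S,a),ray(D,b)),onz(S,a,z),onz(D,b,z))
E
```

```text
wide [ 0.5472 -0.3055  0.05  ] [ 0.5465 -0.3048  0.05  ] [ 0.5481 -0.306   0.05  ]
narrow [ 0.5411 -0.1214  0.0498] [ 0.541  -0.1212  0.05  ] [ 0.5411 -0.1217  0.05  ]
nuttop [0.5252 0.0549 0.1013] [0.5239 0.0546 0.1   ] [0.5265 0.0557 0.1   ]
seat [0.5254 0.0558 0.0176] [0.5252 0.0563 0.018 ] [0.5256 0.055  0.018 ]
red [ 0.4421 -0.3366  0.0538] [ 0.4392 -0.3395  0.05  ] [ 0.4448 -0.3352  0.05  ]
black [ 0.4977 -0.4114  0.0521] [ 0.4956 -0.4124  0.05  ] [ 0.5002 -0.4114  0.05  ]
orange [ 0.6156 -0.4244  0.055 ] [ 0.6129 -0.4287  0.05  ] [ 0.6202 -0.4229  0.05  ]
```

Both views agree: wide roll at (0.547,-0.3055), top at 0.050; spindle axis at (0.525,0.055), seat at 0.018 and nut top at about 0.101. I'll grasp with the jaws along world y, turning the tool 24.3° CCW first and then travelling.

Call:
{"name": "arm_command", "arguments": {"steps": [[[0,0,0,0,0,-6.1],[0,0,0,0,0,-6.1],[0,0,0,0,0,-6.1],[0,0,0,0,0,-6.0],[-0.0138,-0.0327,0,0,0,0],[-0.0138,-0.0327,0,0,0,0],[-0.0138,-0.0327,0,0,0,0],[-0.0138,-0.0327,0,0,0,0],[-0.0138,-0.0327,0,0,0,0],[-0.0138,-0.0327,0,0,0,0],[-0.0138,-0.0327,0,0,0,0],[-0.0138,-0.0327,0,0,0,0]]], "fingers": 1, "squeeze": 20}}

```text
clock: 1.15
position: [0.3265, 0.2154, 0.2387]
orientation: [-0.0, 1.0, 0.0, 0.0]
ft_force: [0.6, 0.6, 0.1]
grip_width: 1.003
```

Call:
{"name": "arm_command", "arguments": {"steps": [[[-0.0138,-0.0327,0,0,0,0],[-0.0138,-0.0327,0,0,0,0],[-0.0138,-0.0327,0,0,0,0],[-0.0138,-0.0327,0,0,0,0],[-0.0138,-0.0327,0,0,0,0],[-0.0138,-0.0327,0,0,0,0],[-0.0138,-0.0327,0,0,0,0],[-0.0138,-0.0327,0,0,0,0],[-0.0138,-0.0327,0,0,0,0],[-0.0138,-0.0327,0,0,0,0],[-0.0138,-0.0327,0,0,0,0]]]}}

```text
clock: 2.07
position: [0.4786, -0.1445, 0.2385]
orientation: [0.0, 1.0, 0.0, -0.0]
ft_force: [0.0, 0.7, 0.2]
grip_width: 1.005
```

Call:
{"name": "arm_command", "arguments": {"steps": [[[-0.0137,-0.0322,0,0,0,0],[-0.0137,-0.0322,0,0,0,0],[-0.0137,-0.0322,0,0,0,0],[-0.0137,-0.0322,0,0,0,0],[-0.0136,-0.0322,0,0,0,0],[0,0,0.035,0,0,0],[0,0,0.035,0,0,0],[0,0,0.035,0,0,0],[0,0,0,0,0,0],[0,0,0,0,0,0]]]}}

```text
clock: 2.9
position: [0.5464, -0.3033, 0.1331]
orientation: [-0.0, 1.0, 0.001, -0.001]
ft_force: [0.8, 0.3, 1.1]
grip_width: 1.001
```

```bash
python3 - <<'E'
from h import *
np.set_printoptions(precision=4,suppress=True)
s=observe();W=camera_model("wrist")
im=cv2.cvtColor(get_image("wrist"),cv2.COLOR_RGB2BGR)
print(s["position"],s["qpos"],W["origin"])
t=np.linspace(0,2*np.pi,60);c=np.array([.547,-.3055,.05])
for r in(.031,.02):
    for p in proj(W,c+np.c_[r*np.cos(t),r*np.sin(t),0*t]): cv2.circle(im,tuple(int(round(x)) for x in p),1,(255,0,0),-1)
cv2.imwrite("pics/w1.png",im)
E
```

```text
[ 0.5464 -0.3033  0.1331] [-0.694   0.624   1.3067 -0.      1.2138 -2.2651] [ 0.4693 -0.3045  0.2794]
```

View pics/w1.png

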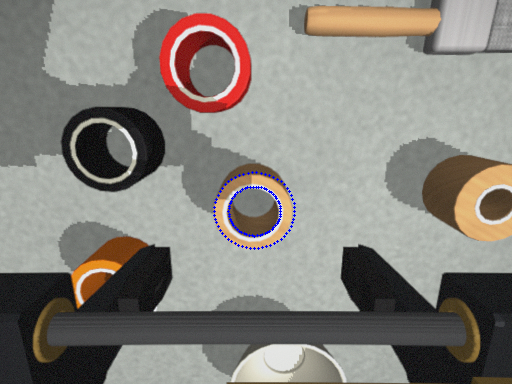

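The overlay (blue) fits the wide roll at (255,210). The hole is wide and the neighbours are clear of the fingers. Descend and grip.

Call:
{"name": "arm_command", "arguments": {"steps": [[[0,-0.002,0.027,0,0,0],[0,0,0.027,0,0,0],[0,0,0.027,0,0,0],[0,0,0.0268,0,0,0],[0,0,0,0,0,0],[0,0,0,0,0,0]]]}}

```text
clock: 3.45
position: [0.5475, -0.3061, 0.0278]
orientation: [-0.0, 1.0, -0.001, 0.001]
ft_force: [-0.3, -0.4, 1.0]
grip_width: 1.0
```

Call:
{"name": "arm_command", "arguments": {"steps": [[[0,0,0,0,0,0],[0,0,0,0,0,0],[0,0,0,0,0,0],[0,0,0,0,0,0],[0,0,0,0,0,0],[0,0,0,0,0,0],[0,0,0,0,0,0],[0,0,0,0,0,0]]], "fingers": 0.5, "squeeze": 20}}

```text
clock: 4.12
position: [0.5472, -0.306, 0.0272]
orientation: [-0.0, 1.0, -0.001, 0.001]
ft_force: [-0.1, 0.9, 6.3]
grip_width: 0.697
```

Call:
{"name": "arm_command", "arguments": {"steps": [[[0,0,-0.01,0,0,0],[0,0,-0.02,0,0,0],[0,0,-0.03,0,0,0],[0,0,-0.03,0,0,0],[0,0,-0.03,0,0,0],[0,0,-0.03,0,0,0],[0,0,0,0,0,0],[0,0,0,0,0,0]]]}}

```text
clock: 4.78
position: [0.5471, -0.3059, 0.1777]
orientation: [-0.0, 1.0, -0.001, 0.001]
ft_force: [0.4, -0.8, -0.8]
grip_width: 0.705
```

```bash
python3 - <<'E'
from h import *
np.set_printoptions(precision=4,suppress=True)
s=observe();W=camera_model("wrist")
im=cv2.cvtColor(get_image("wrist"),cv2.COLOR_RGB2BGR)
print(s["position"],s["ft_force"],s["grip_width"])
t=np.linspace(0,2*np.pi,60);c=s["position"]+[0,0,.0228]
for r in(.031,.02):
    for p in proj(W,c+np.c_[r*np.cos(t),r*np.sin(t),0*t]): cv2.circle(im,tuple(int(round(x)) for x in p),1,(255,0,0),-1)
cv2.imwrite("pics/w2.png",im)
E
```

```text
[ 0.5471 -0.3059  0.1777] [ 0.4213 -0.8475 -0.7692] 0.7054278161600127
```

View pics/w2.png

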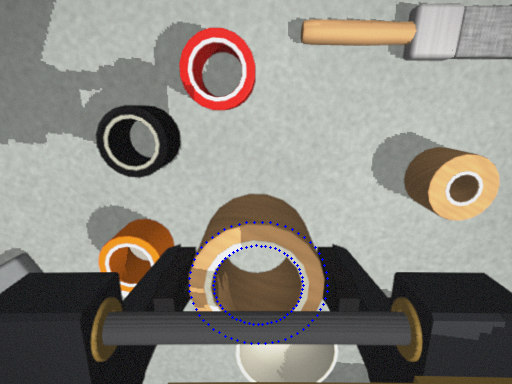

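```bash
python3 - <<'E'
import cv2
a=cv2.imread("pics/w2.png")[185:350,175:345]
cv2.imwrite("pics/c3.png",cv2.resize(a,None,fx=3.6,fy=3.6,interpolation=cv2.INTER_CUBIC))
E
```

```text
(no output)
```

View pics/c3.png

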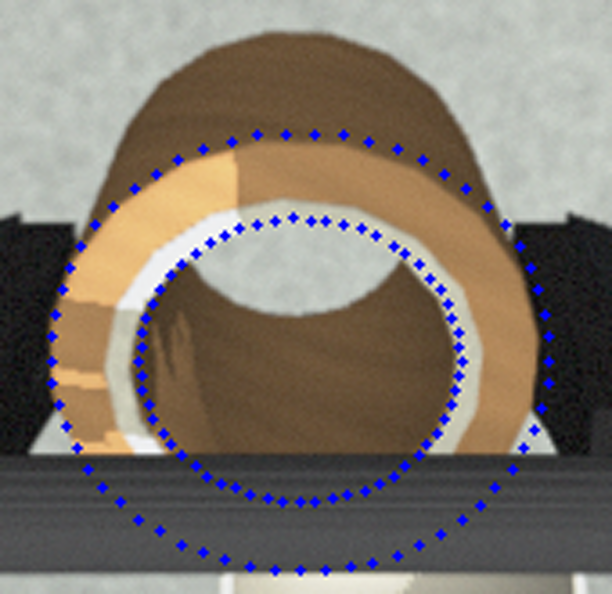

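Roll is gripped square and hanging within about 1 mm of the tool axis. Move it above the stand.

Call:
{"name": "arm_command", "arguments": {"steps": [[[0.0018,0.02,0,0,0,0],[0.0018,0.0321,0,0,0,0],[0.0018,0.0321,0,0,0,0],[0.0018,0.0321,0,0,0,0],[0.0018,0.0321,0,0,0,0],[0.0018,0.0321,0,0,0,0],[0.0018,0.0321,0,0,0,0],[0.0018,0.0321,0,0,0,0],[0.0018,0.0321,0,0,0,0],[0.0018,0.0321,0,0,0,0],[0.0018,0.0321,0,0,0,0],[0.0018,0.0201,0,0,0,0]]]}}

```text
clock: 5.83
position: [0.5238, 0.0582, 0.1744]
orientation: [-0.001, 1.0, 0.0, -0.002]
ft_force: [1.0, 0.3, -0.8]
grip_width: 0.704
```

Call:
{"name": "arm_command", "arguments": {"steps": [[[0,0,0,0,0,0],[0,0,0,0,0,0],[0,0,0,0,0,0]]]}}

```text
clock: 6.08
position: [0.5248, 0.0548, 0.1751]
orientation: [-0.0, 1.0, -0.0, -0.001]
ft_force: [-0.0, 0.5, -0.2]
grip_width: 0.704
```

```bash
cat > snap.py <<'E'
from h import *
import sys
np.set_printoptions(precision=4,suppress=True)
def snap(n,name,circs,crop=None,f=1):
    W=camera_model(n);im=cv2.cvtColor(get_image(n),cv2.COLOR_RGB2BGR)
    x0,x1,y0,y1=crop or (0,512,0,384)
    im=cv2.resize(im[y0:y1,x0:x1],None,fx=f,fy=f,interpolation=cv2.INTER_CUBIC)
    t=np.linspace(0,2*np.pi,50)
    for c,r,col in circs:
        for p in proj(W,np.array(c)+np.c_[r*np.cos(t),r*np.sin(t),0*t]):
            q=(p-[x0,y0]+.5)*f-.5; cv2.circle(im,(int(round(q[0])),int(round(q[1]))),1,col,-1)
    cv2.imwrite(f"pics/{name}.png",im)
E
python3 - <<'E'
from snap import *
s=observe();P=s["position"];print(P,s["ft_force"],s["grip_width"],s["qpos"])
C=[.5253,.0555]
ci=[([P[0],P[1],P[2]+.0228],.031,(255,0,0)),([P[0],P[1],P[2]+.0228],.02,(255,0,0)),(C+[.100],.015,(0,0,255)),(C+[.018],.034,(0,255,0))]
snap("wrist","w3",ci,(130,390,150,345),3)
snap("scene","s3",ci,(210,350,120,250),4.6)
snap("side","d3",ci,(160,300,120,250),4.6)
E
```

```text
[0.5248 0.0548 0.1751] [-0.0042  0.4569 -0.1554] 0.7035140981307286 [-0.118   0.3775  1.5808 -0.0003  1.1849 -1.6887]
```

View pics/w3.png

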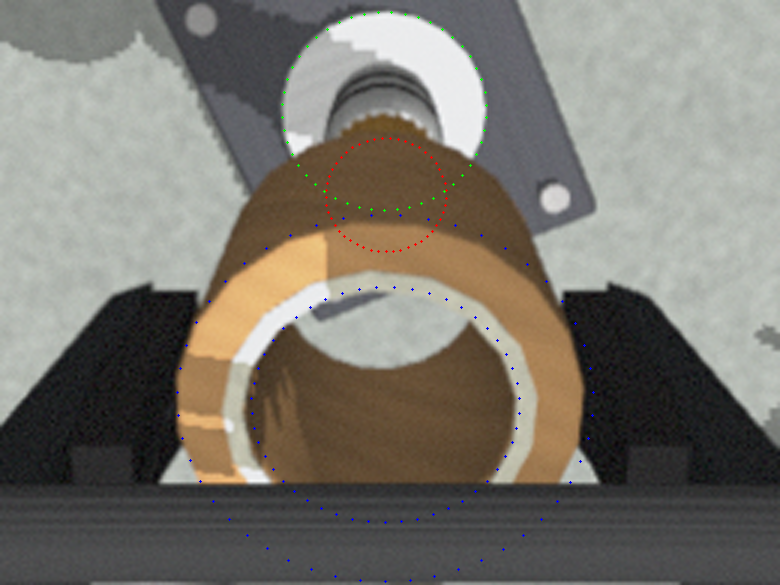

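View pics/s3.png

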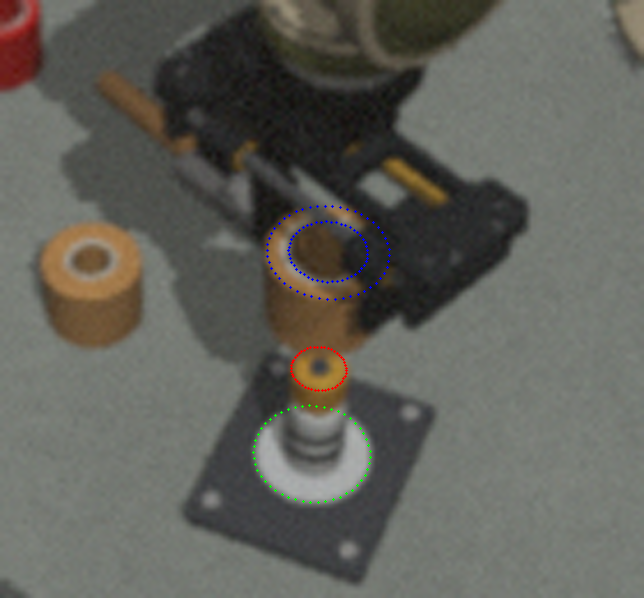

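View pics/d3.png

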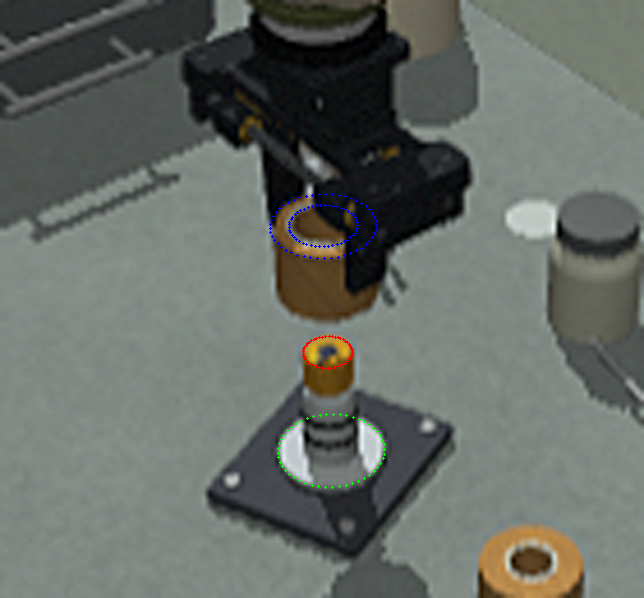

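Seat, disc and nut overlays match in all three views, so the axis is right. The held roll looks a few mm lower than I assumed, so I fit it from the wrist rim: left x=177, right x=583, top y=224 in the crop.

```bash
python3 - <<'E'
from snap import *
from scipy.optimize import least_squares
W=camera_model("wrist");P=observe()["position"];t=np.linspace(0,2*np.pi,200)
def f(d,r=.031):
    q=(proj(W,P+np.array([0,0,.0228])+d+np.c_[r*np.cos(t),r*np.sin(t),0*t])-[130,150]+.5)*3-.5
    return [q[:,0].min()-177,q[:,0].max()-583,q[:,1].min()-224]
print(least_squares(f,[0,0,0],diff_step=1e-4,x_scale=.001).x)
E
```

```text
[ 0.0024 -0.0008 -0.0027]
```

```bash
python3 - <<'E'
from snap import *
P=observe()["position"]
ci=[]
for d,col in (((.0024,-.0008,-.0027),(255,0,0)),((0.0005,-.0005,-.003),(0,255,0))):
    c=P+[0,0,.0228]+np.array(d); ci+= [(c,.031,col),(c-[0,0,.05],.031,col)]
snap("scene","s4",ci,(260,302,158,203),13)
snap("side","d4",ci,(212,254,155,200),13)
a=cv2.imread("pics/s4.png");b=cv2.imread("pics/d4.png");im=np.hstack([a,b]);print(im.shape)
cv2.imwrite("pics/sd4.png",cv2.resize(im,(800,int(im.shape[0]*800/im.shape[1]))))
E
```

```text
(585, 1092, 3)
```

View pics/sd4.png

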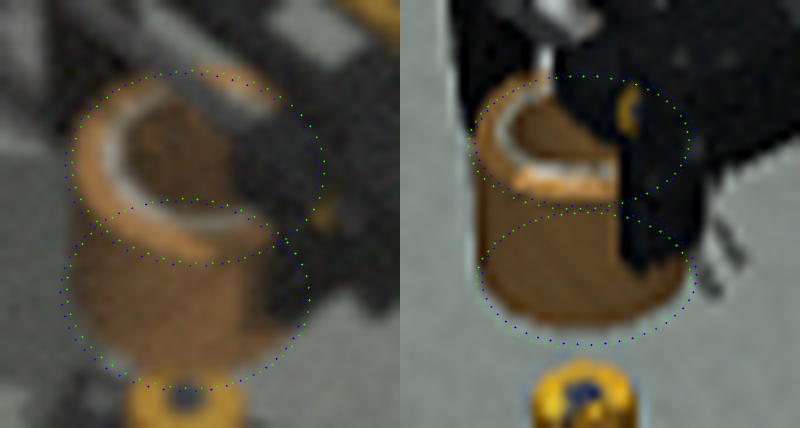

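The scene and side views put the roll's top and bottom within about 0.5 px of the original (unlowered) estimate, so the rim is simply bevelled. Lateral error is about 1 mm or less. Lower it over the nut (5 mm clearance) and check forces.

Call:
{"name": "arm_command", "arguments": {"steps": [[[0,0.0008,0.012,0,0,0],[0,0,0.018,0,0,0],[0,0,0.018,0,0,0],[0,0,0.018,0,0,0],[0,0,0.009,0,0,0],[0,0,0,0,0,0],[0,0,0,0,0,0]]]}}

```text
clock: 6.92
position: [0.5252, 0.056, 0.1012]
orientation: [0.0, 1.0, -0.0, 0.0]
ft_force: [-0.6, 0.3, -0.3]
grip_width: 0.701
```

```bash
python3 - <<'E'
from snap import *
s=observe();P=s["position"];print(P,s["ft_force"],s["grip_width"])
C=[.5253,.0555]
ci=[([P[0],P[1],P[2]+.0228],.031,(255,0,0)),(C+[.100],.015,(0,0,255)),(C+[.018],.034,(0,255,0))]
snap("wrist","w5",ci,(130,390,150,345),3)
E
```

```text
[0.5252 0.056  0.1012] [-0.6146  0.3102 -0.2547] 0.701024574404628
```

View pics/w5.png

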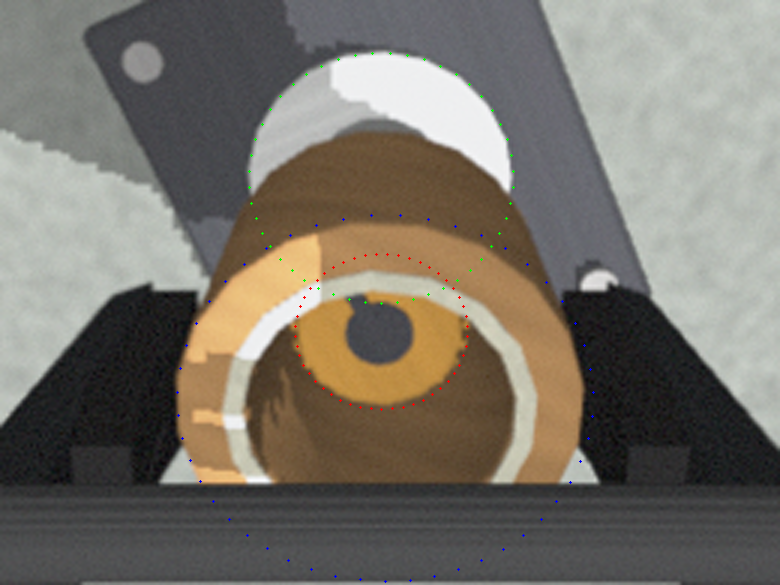

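The nut (centre x=380) sits centred sideways in the hole (x≈380), and there is no contact force. Continue down.

Call:
{"name": "arm_command", "arguments": {"steps": [[[0,0,0.007,0,0,0],[0,0,0.007,0,0,0],[0,0,0.007,0,0,0],[0,0,0.007,0,0,0],[0,0,0.006,0,0,0],[0,0,0,0,0,0],[0,0,0,0,0,0]]]}}

```text
clock: 7.55
position: [0.5249, 0.0563, 0.0666]
orientation: [-0.0, 1.0, 0.0, -0.0]
ft_force: [-0.3, -0.3, -0.8]
grip_width: 0.699
```

Call:
{"name": "arm_command", "arguments": {"steps": [[[0,0,0.005,0,0,0],[0,0,0.005,0,0,0],[0,0,0.005,0,0,0],[0,0,0,0,0,0],[0,0,0,0,0,0]]]}}

```text
clock: 7.97
position: [0.5249, 0.0563, 0.0516]
orientation: [-0.0, 1.0, 0.0, -0.0]
ft_force: [0.2, -0.4, -0.8]
grip_width: 0.704
```

Call:
{"name": "arm_command", "arguments": {"steps": [[[0,0,0.003,0,0,0],[0,0,0.0025,0,0,0],[0,0,0,0,0,0],[0,0,0,0,0,0]]]}}

```text
clock: 8.3
position: [0.525, 0.0563, 0.0463]
orientation: [-0.0, 1.0, 0.0, -0.0]
ft_force: [0.3, -0.2, -0.0]
grip_width: 0.705
```

Call:
{"name": "arm_command", "arguments": {"steps": [[[0,0,0.001,0,0,0],[0,0,0,0,0,0],[0,0,0,0,0,0]]]}}

```text
clock: 8.55
position: [0.525, 0.0562, 0.0454]
orientation: [-0.0, 1.0, -0.0, 0.0]
ft_force: [-0.3, -0.3, -0.8]
grip_width: 0.697
```

Call:
{"name": "arm_command", "arguments": {"steps": [[[0,0,0.001,0,0,0],[0,0,0.0005,0,0,0],[0,0,0,0,0,0],[0,0,0,0,0,0]]]}}

```text
clock: 8.88
position: [0.5252, 0.0563, 0.0451]
orientation: [-0.0, 1.0, -0.0, 0.0]
ft_force: [-5.1, -0.0, 12.7]
grip_width: 0.705
```

A 12.7 N contact at z=0.0451, the expected seating height. Release.

Call:
{"name": "arm_command", "arguments": {"steps": [[[0,0,0,0,0,0],[0,0,0,0,0,0],[0,0,0,0,0,0],[0,0,0,0,0,0],[0,0,0,0,0,0],[0,0,0,0,0,0]]], "fingers": 1}}

```text
clock: 9.38
position: [0.525, 0.0563, 0.0438]
orientation: [-0.0, 1.0, 0.0, -0.0]
ft_force: [-0.4, 0.2, 0.0]
grip_width: 1.0
```

```bash
python3 - <<'E'
from snap import *
s=observe();P=s["position"];print(P,s["ft_force"],s["grip_width"],s["qpos"])
C=[.5253,.0555]
ci=[(C+[.068],.031,(255,0,0)),(C+[.018],.034,(0,255,0)),(C+[.100],.015,(0,0,255))]
snap("scene","s6",ci,(210,350,120,250),5)
snap("side","d6",ci,(160,300,120,250),5)
a=np.hstack([cv2.imread("pics/s6.png"),cv2.imread("pics/d6.png")]);cv2.imwrite("pics/sd6.png",cv2.resize(a,(800,371)))
E
```

```text
[0.525  0.0563 0.0438] [-0.4171  0.2015  0.0499] 0.9999072179808717 [-0.1153  0.5577  1.6993 -0.      0.8848 -1.6864]
```

View pics/sd6.png

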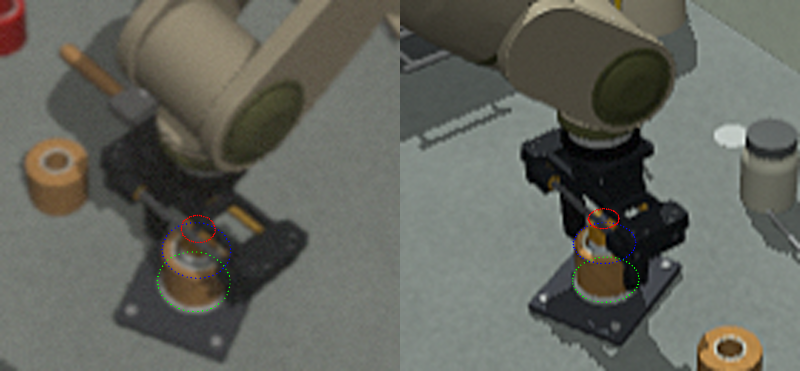

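The roll sits on the seat in both views. Raise so the fingertips clear the roll (TCP 0.073) and turn 54° CCW, so the wrist has range for the screwing.

Call:
{"name": "arm_command", "arguments": {"steps": [[[0,-0.0007,-0.01,0,0,0],[0,0,-0.0192,0,0,0],[0,0,0,0,0,-6.8],[0,0,0,0,0,-6.8],[0,0,0,0,0,-6.8],[0,0,0,0,0,-6.8],[0,0,0,0,0,-6.8],[0,0,0,0,0,-6.8],[0,0,0,0,0,-6.8],[0,0,0,0,0,-6.4],[0,0,0,0,0,0],[0,0,0,0,0,0]]]}}

```text
clock: 10.48
position: [0.5252, 0.0555, 0.0737]
orientation: [-0.453, 0.892, -0.0, 0.0]
ft_force: [-0.7, 0.1, -0.2]
grip_width: 0.999
```

```bash
python3 - <<'E'
from snap import *
s=observe();P=s["position"];print(P,s["ft_force"],s["moment"],s["grip_width"],s["qpos"])
C=[.5253,.0555]
ci=[(C+[.068],.031,(255,0,0)),(C+[.100],.015,(0,0,255))]
snap("wrist","w7",ci,None,1.5)
E
```

```text
[0.5252 0.0555 0.0737] [-0.7149  0.0792 -0.1633] [ 0.1094  0.0138 -0.0075] 0.9988255461216602 [-0.1167  0.51    1.6812  0.      0.9499 -2.627 ]
```

View pics/w7.png

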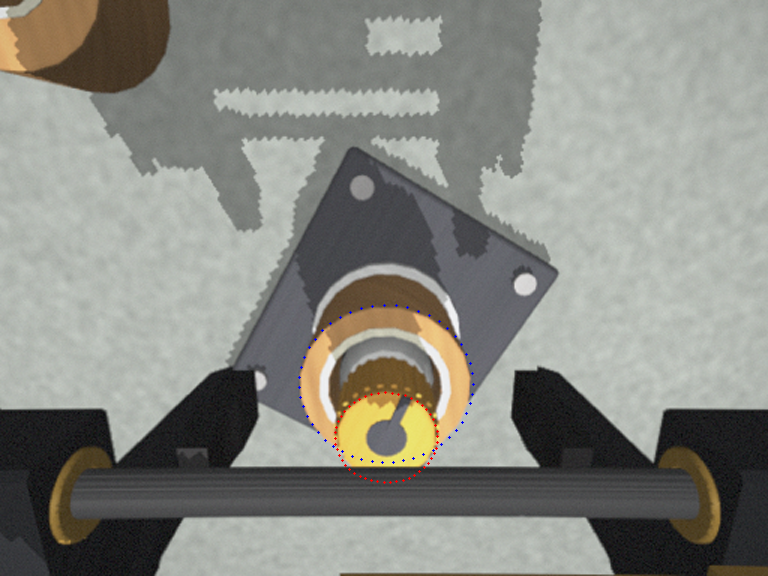

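The bar points from nut centre (386,438) to (405,400). The plate corners at (353,149) and (557,271) give the stand's axes. The roll is inside its predicted outline. I work out the nut angle as a check.

```bash
python3 - <<'E'
from snap import *
W=camera_model("wrist")
g=lambda p,z:onz(W,((p[0]+.5)/1.5-.5,(p[1]+.5)/1.5-.5),z)[:2]
a,b=g((386,438),.1),g((405,400),.1);d=b-a;print(a,"bar yaw",np.degrees(np.arctan2(d[1],d[0])))
c1,c2,c3=g((353,149),.012),g((557,271),.012),g((233,362),.012)
for u,v in((c1,c2),(c1,c3)):
    e=v-u;print(np.linalg.norm(e),np.degrees(np.arctan2(e[1],e[0])))
E
```

```text
[0.5251 0.0553] bar yaw -149.69912971171357
0.10485367043613701 113.97171361817968
0.11381794614145883 22.294444834195833
```

The nut reads about 3.27 rad (bar relative to the stand's x axis), within the stated range. So I expect about 187° clockwise to the stop, plus a little to confirm. Grip the nut.

Call:
{"name": "arm_command", "arguments": {"steps": [[[0,0,0,0,0,0],[0,0,0,0,0,0],[0,0,0,0,0,0],[0,0,0,0,0,0],[0,0,0,0,0,0],[0,0,0,0,0,0],[0,0,0,0,0,0],[0,0,0,0,0,0],[0,0,0,0,0,0],[0,0,0,0,0,0],[0,0,0,0,0,0],[0,0,0,0,0,0]]], "fingers": 0, "squeeze": 25}}

```text
clock: 11.53
position: [0.5248, 0.0557, 0.0731]
orientation: [-0.454, 0.891, 0.0, -0.0]
ft_force: [-3.7, 1.5, 0.6]
grip_width: 0.33
```

```bash
python3 - <<'E'
from snap import *
s=observe();print(s["position"],s["ft_force"],s["moment"],s["grip_width"],s["qpos"])
E
```

```text
[0.5248 0.0557 0.0731] [-3.6848  1.5245  0.6284] [ 0.3561  0.4765 -0.03  ] 0.32952768350520983 [-0.1165  0.5107  1.6818  0.0002  0.9497 -2.6302]
```

Call:
{"name": "arm_command", "arguments": {"steps": [[[0,0,7e-05,0,0,6],[0,0,7e-05,0,0,6],[0,0,7e-05,0,0,6],[0,0,7e-05,0,0,6],[0,0,7e-05,0,0,6],[0,0,7e-05,0,0,6],[0,0,7e-05,0,0,6],[0,0,7e-05,0,0,6],[0,0,7e-05,0,0,6],[0,0,7e-05,0,0,6]]]}}

```text
clock: 12.37
position: [0.5247, 0.0559, 0.0724]
orientation: [0.055, 0.999, 0.0, -0.0]
ft_force: [-3.1, 3.4, 2.4]
grip_width: 0.334
```

```bash
python3 - <<'E'
from snap import *
s=observe();print(s["position"],s["ft_force"],s["moment"],s["grip_width"],s["qpos"])
snap("wrist","w8",[],None,1.5)
E
```

```text
[0.5247 0.0559 0.0724] [-3.0981  3.3737  2.3925] [0.4911 0.3997 0.0266] 0.33351245069913865 [-0.1163  0.5117  1.6824  0.0005  0.9483 -1.578 ]
```

View pics/w8.png

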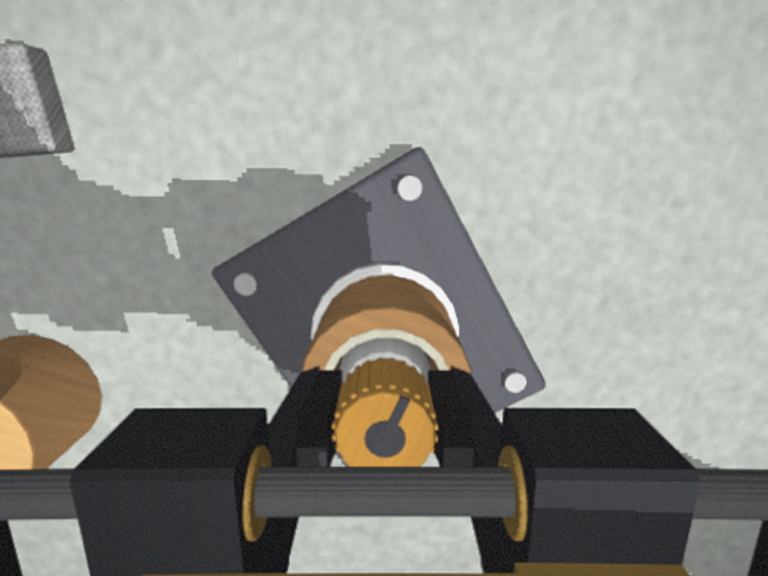

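The bar still points at (405,400) relative to the gripper, so the nut turns with the fingers without slip. Continue.

Call:
{"name": "arm_command", "arguments": {"steps": [[[0,0,7e-05,0,0,6],[0,0,7e-05,0,0,6],[0,0,7e-05,0,0,6],[0,0,7e-05,0,0,6],[0,0,7e-05,0,0,6],[0,0,7e-05,0,0,6],[0,0,7e-05,0,0,6],[0,0,7e-05,0,0,6],[0,0,7e-05,0,0,6],[0,0,7e-05,0,0,6]]]}}

```text
clock: 13.25
position: [0.5249, 0.0561, 0.0718]
orientation: [0.546, 0.838, 0.0, -0.0]
ft_force: [-1.9, 4.8, 3.4]
grip_width: 0.331
```

Call:
{"name": "arm_command", "arguments": {"steps": [[[0,0,7e-05,0,0,6],[0,0,7e-05,0,0,6],[0,0,7e-05,0,0,6],[0,0,7e-05,0,0,6],[0,0,7e-05,0,0,6],[0,0,7e-05,0,0,6],[0,0,7e-05,0,0,6],[0,0,0,0,0,0],[0,0,0,0,0,0]]]}}

```text
clock: 14.0
position: [0.525, 0.056, 0.0713]
orientation: [0.808, 0.589, 0.0, -0.0]
ft_force: [-1.5, 5.3, 3.1]
grip_width: 0.333
```

```bash
cat > st.py <<'E'
from snap import *
name=sys.argv[1]
s=observe();print(s["position"],s["ft_force"],s["moment"],s["grip_width"],s["qpos"],s["joint_efforts"][5])
y=R.from_quat(s["orientation"]).apply([0,1,0]);print("jaw yaw",np.degrees(np.arctan2(y[1],y[0])))
snap("wrist",name,[],(190,330,210,320),5)
E
python3 st.py w9
```

```text
[0.525  0.056  0.0713] [-1.535   5.3385  3.0615] [ 0.7326  0.4343 -0.0422] 0.3328742525689766 [-0.1162  0.5136  1.6829  0.0011  0.9452  0.1932] 0.1900160824880004
jaw yaw -17.758168190271817
```

View pics/w9.png

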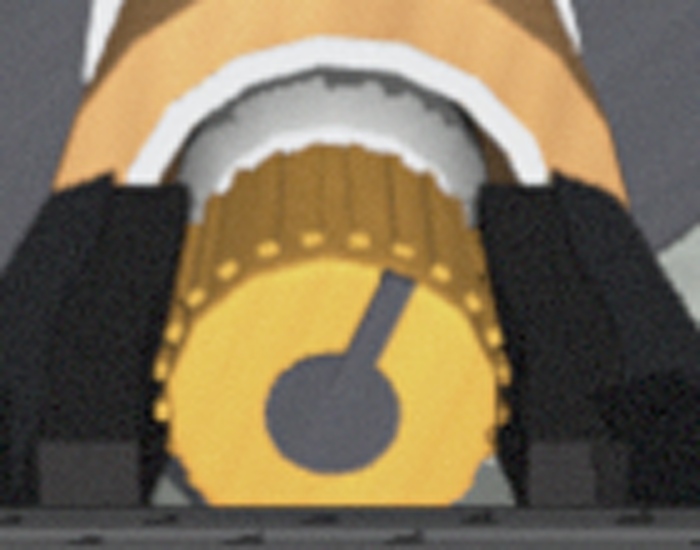

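No slip after 162°. Approach the stop slower, watching torque.

Call:
{"name": "arm_command", "arguments": {"steps": [[[0,0,4e-05,0,0,4],[0,0,4e-05,0,0,4],[0,0,4e-05,0,0,4],[0,0,4e-05,0,0,4],[0,0,4e-05,0,0,4],[0,0,0,0,0,0],[0,0,0,0,0,0]]]}}

```text
clock: 14.63
position: [0.5251, 0.056, 0.0711]
orientation: [0.898, 0.44, 0.0, -0.0]
ft_force: [-1.0, 5.3, 0.7]
grip_width: 0.332
```

```bash
python3 st.py w10
```

```text
[0.5251 0.056  0.0711] [-0.9687  5.2517  0.722 ] [ 0.7363  0.3019 -0.058 ] 0.33235779797352627 [-0.1161  0.5139  1.683   0.001   0.9446  0.542 ] 0.08243913296610117
jaw yaw -37.74575385719084
```

Call:
{"name": "arm_command", "arguments": {"steps": [[[0,0,4e-05,0,0,4],[0,0,4e-05,0,0,4],[0,0,0,0,0,4],[0,0,0,0,0,0],[0,0,0,0,0,0]]]}}

```text
clock: 15.1
position: [0.5246, 0.0556, 0.071]
orientation: [0.939, 0.345, -0.001, -0.0]
ft_force: [-5.9, 1.7, 4.4]
grip_width: 0.332
```

```bash
python3 st.py w11
```

```text
[0.5246 0.0556 0.071 ] [-5.8659  1.73    4.4444] [0.2384 0.9442 0.3706] 0.3320983839257019 [-0.1166  0.5139  1.6835 -0.0003  0.9453  0.7502] 0.46105789951980114
jaw yaw -49.65241183192991
```

View pics/w11.png

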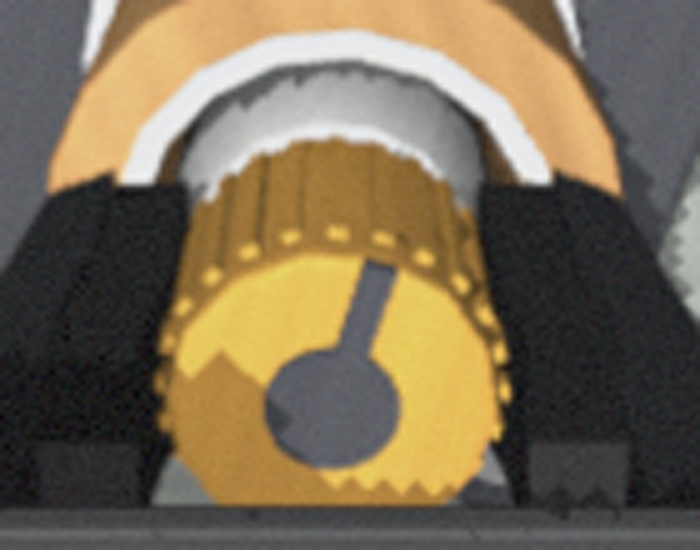

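The moment jumped to 0.37 N m and the bar lagged about 8° behind the fingers (tip now at (380,265)). That is the stop, after about 187° as predicted. Back off 90° while following the thread up.

Call:
{"name": "arm_command", "arguments": {"steps": [[[0,0,-7e-05,0,0,-5],[0,0,-7e-05,0,0,-5],[0,0,-7e-05,0,0,-6],[0,0,-7e-05,0,0,-6],[0,0,-7e-05,0,0,-6],[0,0,-7e-05,0,0,-6],[0,0,-7e-05,0,0,-6],[0,0,-7e-05,0,0,-6],[0,0,-7e-05,0,0,-6],[0,0,-7e-05,0,0,-6],[0,0,-7e-05,0,0,-6],[0,0,-7e-05,0,0,-6]]]}}

```text
clock: 16.15
position: [0.5251, 0.0555, 0.0718]
orientation: [0.569, 0.822, 0.0, 0.0]
ft_force: [-2.3, 1.2, 1.7]
grip_width: 0.328
```

Call:
{"name": "arm_command", "arguments": {"steps": [[[0,0,-7e-05,0,0,-6],[0,0,-7e-05,0,0,-6],[0,0,-7e-05,0,0,-6],[0,0,-4e-05,0,0,-4],[0,0,0,0,0,0],[0,0,0,0,0,0],[0,0,0,0,0,0]]]}}

```text
clock: 16.73
position: [0.5253, 0.0555, 0.0721]
orientation: [0.407, 0.914, 0.0, 0.0]
ft_force: [0.2, 1.5, 0.6]
grip_width: 0.331
```

```bash
python3 st.py w12; python3 - <<'E'
from snap import *
C=[.5253,.0555]
ci=[(C+[.068],.031,(255,0,0)),(C+[.018],.034,(0,255,0))]
snap("scene","s12",ci,(210,350,120,250),5)
snap("side","d12",ci,(160,300,120,250),5)
a=np.hstack([cv2.imread("pics/s12.png"),cv2.imread("pics/d12.png")]);cv2.imwrite("pics/sd12.png",cv2.resize(a,(800,371)))
E
```

```text
[0.5253 0.0555 0.0721] [0.1602 1.5105 0.62  ] [0.3099 0.083  0.1007] 0.33054858989107677 [-0.1167  0.5126  1.6821  0.0001  0.9464 -0.8499] 0.010819963936228305
jaw yaw 42.00457807335976
```

View pics/w12.png

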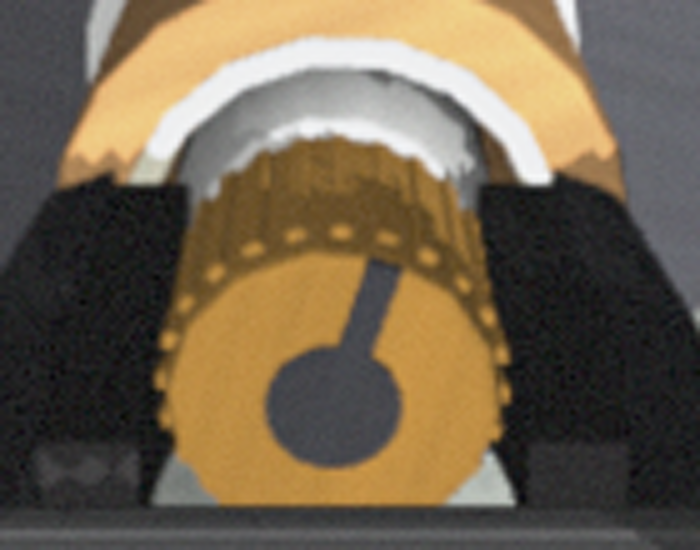

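View pics/sd12.png

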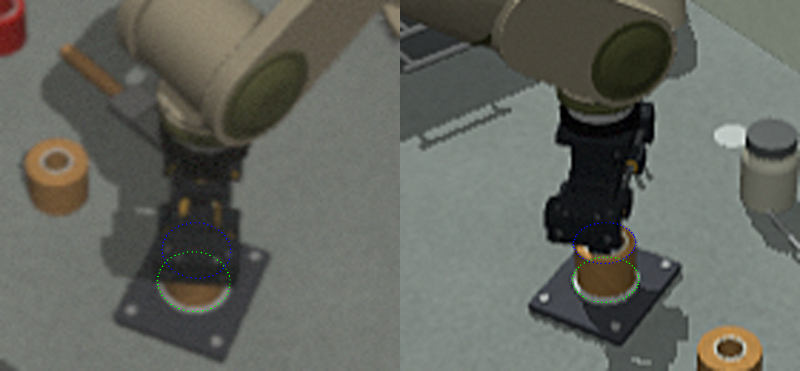

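The bar turned with the fingers (tip at (383,265)). I compute its world angle as an independent check.

```bash
python3 - <<'E'
from snap import *
W=camera_model("wrist")
g=lambda p:onz(W,((p[0]+.5)/5-.5+190,(p[1]+.5)/5-.5+210),.099)[:2]
def rel(c,t):
    d=g(t)-g(c);return np.degrees(np.arctan2(d[1],d[0]))
now=rel((334,405),(383,265)); st=rel((333,408),(380,265))-91.66; u=rel((333,412),(400,275))-59.76
print("now",now,"at stop",st,"diff",now-st,"before",u)
E
```

```text
now 115.02482375028187 at stop 24.346884010663317 diff 90.67793973961855 before 49.145460910759674
```

```bash
python3 - <<'E'
from cell import *
s=observe();print(s["clock"],s["position"],s["grip_width"],s["ft_force"]);print(job_done())
E
```

```text
16.8833 [0.52523737 0.05554395 0.07204965] 0.3302451166383139 [-0.1519266   2.45482458  0.725571  ]
the job is handed in; nothing more can be done
None
```

I mounted the wide roll on the spindle, screwed the nut down to its stop, backed it off a quarter turn and handed the job in at 16.9 s with the nut still gripped. `job_done` gives no verdict, so the result rests on my own checks below.

- **Roll:** It made contact at the expected seat height. After release, the scene and side pictures show it on the seat, within about 1–2 mm of the spindle axis.
- **Stop:** I turned the nut clockwise about 187° from a start I read as 3.27 rad. The wrist moment then rose to 0.37 N m and the nut stopped turning. Its bar pointed at about 24°, along the stand's x axis (22–24°), which I took as the zero mark.
- **Back-off:** By the bar, the nut came back 90.7° (1.58 rad). It slipped about 1° or less in the fingers during this.
- **Final hold:** The nut is gripped at 25 N. The grasp point is about 5 mm above its centre, and the fingertips are about 4 mm above the roll.
- **Other objects:** I steered clear of everything else on the bench. The later crops showed the narrow roll, brush and jar where they were; I did not check the other loose objects again.

One check disagreed: fitting the held roll from the wrist picture suggested it hung about 2–3 mm off. The scene and side views did not support that, and the roll went on without touching the spindle.

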